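# Stack the parts tray on its base tray at the drill bench

## Task

Lift the handled parts tray, with the block in it, and stack it on the base tray that stands in the chip tray: lower it gently, feel its four corner lugs into the corner sockets, then press it down by the handle until it is flush all round and both end clips have snapped over its ribs, and let go. Do not drop it or force it: the plastic cracks if the trays are pushed together with more than about 40 N (4 kg). Leave the chuck key and the brush beside the trays where they lie.

Things in the scene. Friction and masses are not known exactly. Their poses are not given: they have to be found in the camera images.
- parts_tray: tray to stack: grey plastic, loose, 0.45 kg empty, 214 (its x) x 150 (y) mm, same turned half round. Origin: centre of its underside at the level of the lug tips, z up. Floor underside at z = 22, inside floor z = 26, walls 4 thick up to z = 70, a 5 mm divider along y = 0. Its load lies off centre: it may hang crooked or turn a little between the fingers
- grip (a point): centre of the parts tray's grip bar, 144 mm above the lug tips, axes as the tray's. The bar runs along x: 144 long, 16 wide (y), 22 mm high, on two uprights at x = +-64 mm; free space below it down to 84 mm under its centre
- lug (a point): lug tip centre at the parts tray's corner x = +96, y = +61 mm. Four such lugs stand at x = +-96, y = +-61 mm: round, 14 mm thick, 22 mm long, the lowest 1.5 mm tapering to 12 mm
- rib (a point): nose of the rounded rib (6 mm high, 40 mm along y) at the middle of the parts tray's +x short end, at x = 114, z = 32 mm; another at the -x end
- chip_tray: flat sheet-metal chip tray fixed to the bench, 272 (its x) x 178 (y) x 14 mm, origin at the centre of its underside, z up. In it stands the grey base tray, parallel to it and level, but loose: up to 7 mm off centre each way in x and y, which is not measured. The base tray stays put unless pushed sideways with over about 14 N
- rim (a point): centre of the base tray's rim plane, 73 mm above the bench, if it stood centred in the chip tray. Base tray: grey plastic, 220 (x) x 150 (y) mm, 70 high, open, with tooling, no handle. The parts tray's floor rests on its flat rim when seated. A black snap clip stands at the middle of each short end
- socket (a point): mouth centre, at rim height, of the base tray's corner socket at x = +96, y = +61 mm, if the base tray stood centred (off by up to 7 mm each way). Four such sockets at x = +-96, y = +-61 mm: square 16 x 16 mm, 24 mm deep, no lead-in
- seat (a point): where the parts tray's origin lies when seated (51 mm above the bench) if the base tray stood centred (off by up to 7 mm each way); axes as the chip tray's. Measured from this height, lug tips meet the rim at 22 mm, ribs meet the clips at 12 to 8 mm, and the clips snap over the ribs in the last 2 mm
- clip_a (a joint): snap clip at the base tray's +x end (x = 116 mm, 30 wide, top 98 and round nose 89 mm above the bench), rad: 0 at rest, positive outwards, about 0.05 as a rib passes. 1.6 N per mm at the nose. Pressing both clips over takes some 3 to 12 N on top of the tray's own weight
- clip_b (a joint): the same clip at the -x end
- work_block: aluminium block with two holes, 60 x 45 x 30 mm, 0.15 to 0.31 kg, lying loose in the parts tray; origin at the centre of its underside
- chuck_key: bystander: T-shaped steel drill chuck key, 87 mm long, origin near its middle on the underside
- brush: bystander: hand brush, origin at its underside

How it is judged (in metres and radians):
On the way, in this order (a step that is already met when the one before it is completed fails the run):
1. the parts tray is lifted clear of the bench (height (world z) of parts_tray above 0.08 m and contact force between parts_tray and chip_tray below 0.1 N), for 0.2 s.
2. the parts tray is seated on the base tray (z of parts_tray in the frame of chip_tray below 0.0525 m and horizontal distance between parts_tray and seat below 0.017 m), for 0.2 s.
At the end, for the whole second after the job is handed in: The parts tray is fully down on the base tray (within 1.5 mm), flush (0.015 rad), over it (within 17 mm of the chip tray's centre) and parallel (0.03 rad, either way round), both clips sprung back (under 0.02 rad), the block still in it, at rest and released (all of step 2 and z of parts_tray in the frame of chip_tray above 0.048 m and linear speed of parts_tray below 0.01 m/s and angle between the x axis of parts_tray and the x axis of chip_tray, either way round below 0.03 rad and angle between the z axis of parts_tray and the z axis of chip_tray, either way round below 0.015 rad and value of joint each of clip_a, clip_b below 0.02 rad and x of work_block in the frame of parts_tray between -0.09 and 0.09 m and y of work_block in the frame of parts_tray between -0.07 and 0.07 m and z of work_block in the frame of parts_tray between 0.022 and 0.065 m); the robot touches nothing.
It fails at once if the parts tray is pressed or dropped on the base tray (or chip tray) with more than 40 N (contact force between parts_tray and chip_tray above 40 N).
It fails at once if the tray is tipped far over (more than 0.35 rad) (angle between parts_tray's own z axis and vertical above 0.35 rad).
It fails at once if the chuck key or the brush is pushed more than 20 mm (distance of any of chuck_key, brush from where it was at the start of the episode above 0.02 m).
It also fails if it takes over 72 s, if anything falls off the work surface, if the arm or the gripper's body presses on something with over 40 N, if the wrist force passes 120 N, or if a joint passes its speed limit or range.

## Robot

A 7-joint arm with a two-finger parallel gripper is mounted at the origin on the work surface. World frame = base frame: x ahead of the robot, y to its left, z up, the work surface at z = 0. Lengths are in mm, angles in rad, forces in N, time in s.
With the tool pointing down it reaches from about 425 to 950 mm from the base axis. Payload 16.7 kg.
Tool frame: the origin (TCP) lies on the front face of the gripper's body, between the roots of the fingers; the fingertips stand 97 mm ahead of it and the grasp point (between the pads) lies 78 mm ahead of it (ctrl.tips_ahead is the distance from the TCP to the fingertips, in mm); z points along the fingers, x is the direction in which the jaws open and shut, and the axes are right-handed (so a half turn about z gives the same grasp; the last joint's range is limited). The gripper opens to 94 mm and grips with 3 to 60 N. Pads are 16 mm wide; open, the fingers measure 119 mm over their backs; the gripper's body (75 mm by 177 mm) begins 78 mm behind the grasp point.
Start: joints at [-1.357, 0.426, 0.074, 1.606, -0.034, 1.111, -0.067], TCP at [240.19, 630.785, 302.667] pointing down, gripper open.
Joint ranges: [-2.85, 2.85], [-0.5, 2.14], [-1.23, 1.37], [0.21, 2.46], [-1.02, 4.16], [0.16, 2.05], [-2.73, 2.73]. Speed limits (rad/s): [1.89, 1.89, 2.39, 2.39, 3.01, 3.01, 3.01].

## Interface

Orientations are given as a unit quaternion [x, y, z, w].
In Python, from rig import ctrl gives the robot as it stands.
- The arm moves only by the tool servo_tool, never from a script. Its argument "targets" is one flat list of numbers, 7 for each row, row after row: the shift along the world's x, y, z in mm, then the turn, a rotation vector about the world's x, y, z in rad, then the opening in per cent of the stroke, from 0 (shut) to 100 (fully open). A call has 1 to 12 rows; each row shifts and turns the commanded pose from where the row before left it; what a row does not reach is not made up. A row lasts 1/8 s, in which the tool goes at most 62.5 mm and 10.7 degrees, less where a joint would pass 70% of its speed; a pose out of reach is approached as far as the arm can. A call is refused whole if a number of a shift passes 62.5 or a number of a turn 0.188, either way. A call with a gripper value outside its range is refused whole. The fingers move at their own pace and stop on an object; "force" is the grip in N (left out, the last holds). Time passes only in rows, so rows that do not move let the fingers close. It gives the time, the measured TCP pose, the force and the opening at its end, in the units of the state.
- ctrl.read_state(): the state, without advancing time (a new reading comes with each control period).
- ctrl.read_camera(name): name is "side" or "top" or "wrist"; returns a dict with "pixels" (384x512x3 uint8, red, green, blue), "fx", "fy", "cx", "cy" (pixels), "dist_coeffs" ([k1, k2, p1, p2, k3] as OpenCV has them; the pictures are not rectified), "world_from_camera" (4x4, takes a point from camera to world coordinates); the wrist camera has in their place "T_tool_cam" (4x4, takes a point from camera to tool coordinates, whose origin is the TCP and whose axes are the tool frame's). Camera axes: x right, y down, z forward; pixel columns grow to the right and rows downward; lengths in mm; the calibration is good to about 2 mm. A picture is of the moment at which its call begins: read the wrist's pose just before it. There is no depth.
- ctrl.sign_off(): hands the job in, once; it reports no verdict.
Trained networks look in a picture, given as the dict that the camera call returned (one of the last four; its "shot" number tells which), for a name from the list of things; names that differ only in an ending like _2 or _b are one class to them, and where a whole thing is asked for, a point or a joint stands for the part that bears it (a point fixed in the world has none). Each returns a list of dicts, best first, with "p" (0 to 1); they miss things now and then, are a little off and sometimes report something else, mostly with a low value. They report only what shows in the picture. A call takes as long as a camera call.
- ctrl.trace(picture, query): "pixels" (384x512 bool, what is visible of it) and "location" ([row, column] in pixels, amid what is visible of it).
The state is a dict: "time": time; "q": joint angles; "qvel": joint speeds; "tau": joint torques, N m; "tool_pos": TCP position; "ee_rot": TCP orientation; "contact_force": force on the tool from outside, world axes, zero at the start; "moment": the same for the moment, N m; "finger_gap": finger opening in mm.
Only numpy, scipy, OpenCV 4.12 (cv2) and the standard library are available. Lean on these libraries where they do the work, as an engineer would, in place of code of your own. Each camera call takes 0.05 s, during which the arm holds its last target.

## Working session

There is one attempt and no reset: what is moved stays moved. The work goes in short steps, Python scripts to look and compute and a tool call to move; the robot and the scene stay as the last step left them, time stands still between calls to the robot, and variables do not carry over. Pictures are saved under pics/ and viewed, and the job is handed in when it is done.

Besides the shell and the picture viewer there is one more tool, called after "Emit:" by a JSON object that holds its "api" and its "payload", one argument or row to a line. servo_tool: Moves the arm, as the interface text tells. Its arguments: {"type":"object","properties":{"targets":{"type":"array","items":{"type":"number"}},"force":{"type":"number"}},"required":["targets"]}

```bash
ls; mkdir -p pics; cat > h.py <<'E'
import numpy as np, cv2
from rig import ctrl
def save(p,name,boxes=()):
    cv2.imwrite('pics/'+name+'.png',cv2.cvtColor(p['pixels'],cv2.COLOR_RGB2BGR))
def K(p): return np.array([[p['fx'],0,p['cx']],[0,p['fy'],p['cy']],[0,0,1.]])
def ray(p,rc,T):
    u=cv2.undistortPoints(np.array([[[rc[1],rc[0]]]],float),K(p),np.array(p['dist_coeffs'],float))[0,0]
    T=np.array(T); d=T[:3,:3]@np.array([u[0],u[1],1.]); return T[:3,3],d
def atz(p,rc,z,T=None):
    o,d=ray(p,rc,p['world_from_camera'] if T is None else T); return o+d*(z-o[2])/d[2]
def proj(p,P,T=None):
    T=np.linalg.inv(np.array(p['world_from_camera'] if T is None else T))
    P=np.atleast_2d(P).astype(float)
    r=cv2.projectPoints(P,cv2.Rodrigues(T[:3,:3])[0],T[:3,3],K(p),np.array(p['dist_coeffs'],float))[0][:,0]
    return r
E
python3 - <<'E'
from h import *
import pickle
s=ctrl.read_state(); print(s)
for n in ['side','top']:
    p=ctrl.read_camera(n); save(p,n+'0'); 
    print(n,p['fx'],p['world_from_camera'],p['dist_coeffs'])
    for q in ['parts_tray','chip_tray','clip_a','grip','work_block','chuck_key','brush']:
        r=ctrl.trace(p,q)
        for x in r[:3]: print(q,x['p'],x['location'],x['pixels'].sum())
        p['m_'+q]=r
    pickle.dump(p,open(n+'0.pkl','wb'))
E
```

```text
pics
{'time': 0.0, 'q': array([-1.35649237,  0.42671695,  0.07386356,  1.60656423, -0.03407583,
        1.1107605 , -0.0670845 ]), 'qvel': array([-0.00026254, -0.00023604,  0.0006259 , -0.00026465, -0.00035896,
        0.001514  ,  0.00036672]), 'tau': array([ 6.01377924e-04, -9.35809135e+01,  3.66558954e+00, -4.54195225e+01,
       -4.89646406e-02,  1.96340354e-02,  1.39749463e-04]), 'tool_pos': array([240.11581197, 630.54365631, 302.00482899]), 'ee_rot': array([ 8.23360773e-01,  5.67518003e-01, -4.55320405e-04,  3.82808379e-04]), 'contact_force': array([ 0.15713699, -0.5508967 ,  0.48644649]), 'moment': array([ 0.00328965,  0.01481789, -0.05468543]), 'finger_gap': 94.15077992245872}
side 356.3169124291373 [[-9.81785542e-01 -1.02569610e-01  1.59926938e-01  4.14463174e+02]
 [-1.89804690e-01  5.66922486e-01 -8.01606558e-01  7.06702201e+02]
 [-8.44570562e-03 -8.17360612e-01 -5.76064493e-01  6.05927194e+02]
 [ 0.00000000e+00  0.00000000e+00  0.00000000e+00  1.00000000e+00]] [-0.03117056  0.          0.          0.          0.        ]
parts_tray 0.6 [277.4, 233.6] 8216
chip_tray 0.56 [167.3, 269.3] 4105
clip_a 0.36 [147.2, 226.9] 44
grip 0.68 [280.1, 228.5] 8164
work_block 0.71 [290.0, 229.6] 681
chuck_key 0.56 [220.1, 282.6] 233
brush 0.7 [205.3, 188.3] 632
top 469.32738504039133 [[ 3.56610136e-03 -9.91309273e-01  1.31503641e-01  4.24046543e+02]
 [-9.99726789e-01 -6.57201712e-03 -2.24311238e-02  2.22932436e+01]
 [ 2.31004252e-02 -1.31387721e-01 -9.91061873e-01  1.24884574e+03]
 [ 0.00000000e+00  0.00000000e+00  0.00000000e+00  1.00000000e+00]] [0.06833079 0.         0.         0.         0.        ]
parts_tray 0.59 [205.0, 157.5] 5226
chip_tray 0.96 [208.6, 334.4] 7064
chip_tray 0.18 [249.7, 338.3] 25
grip 0.69 [205.0, 157.9] 5013
work_block 0.62 [208.4, 138.0] 286
chuck_key 0.71 [233.3, 257.3] 205
brush 0.58 [140.2, 250.1] 887
```

```bash
python3 - <<'E'
import cv2
for n,(a,b,c,d) in {'top':(100,290,80,420),'side':(80,370,120,400)}.items():
    i=cv2.imread(f'pics/{n}0.png')[a:b,c:d]; s=2
    cv2.imwrite(f'pics/{n}0c.png',cv2.resize(i,None,fx=s,fy=s,interpolation=cv2.INTER_CUBIC))
E
```

```text
(no output)
```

View pics/top0c.png

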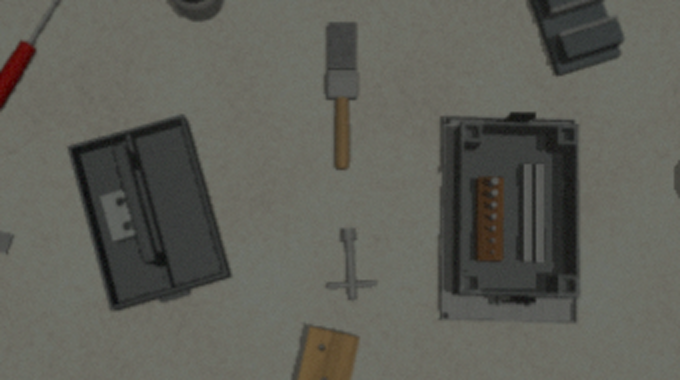

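View pics/side0c.png

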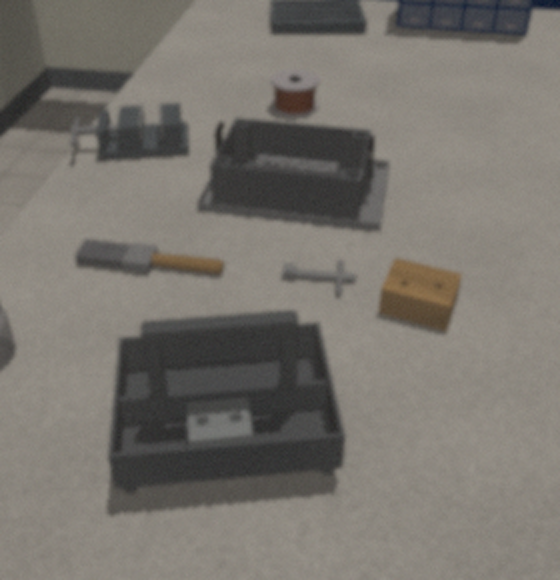

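```bash
python3 - <<'E'
import cv2
i=cv2.imread('pics/top0.png')
a=cv2.resize(i[150:270,290:380],None,fx=6,fy=5*1.0,interpolation=cv2.INTER_CUBIC)
a=cv2.resize(i[150:268,290:380],None,fx=5,fy=5,interpolation=cv2.INTER_CUBIC)
cv2.imwrite('pics/baseZ.png',cv2.convertScaleAbs(a,alpha=1.8))
a=cv2.resize(i[150:262,108:202],None,fx=5,fy=5,interpolation=cv2.INTER_CUBIC)
cv2.imwrite('pics/partZ.png',cv2.convertScaleAbs(a,alpha=1.8))
E
```

```text
(no output)
```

View pics/baseZ.png

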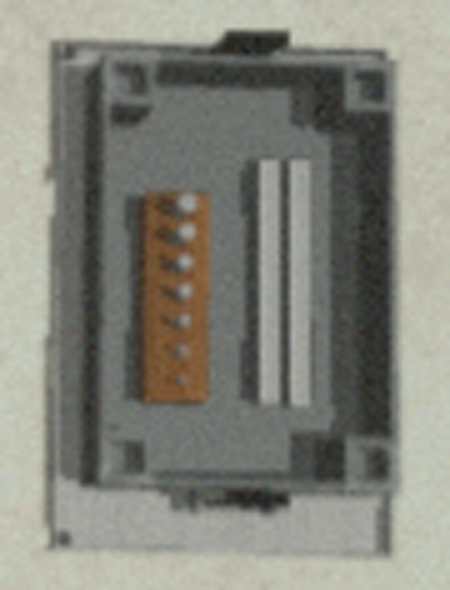

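View pics/partZ.png

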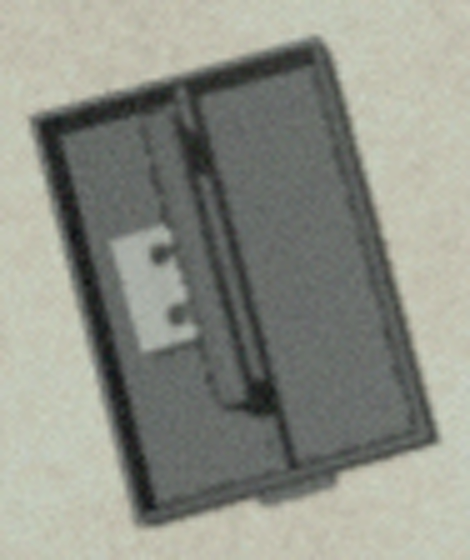

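```bash
cat >> h.py <<'E'
from scipy.optimize import least_squares
def fit2d(obj,img,p,z,T=None):
    obj=np.array(obj,float)
    def f(v,):
        c,s=np.cos(v[2]),np.sin(v[2])
        P=np.c_[v[0]+c*obj[:,0]-s*obj[:,1], v[1]+s*obj[:,0]+c*obj[:,1], np.full(len(obj),z)]
        return (proj(p,P,T)-np.array(img)).ravel()
    W=np.array([atz(p,(y,x),z,T) for x,y in img])[:,:2]; m=W.mean(0)
    d=obj[0]-obj.mean(0); w=W[0]-m; a=np.arctan2(w[1],w[0])-np.arctan2(d[1],d[0])
    r=least_squares(f,[m[0],m[1],a]); return r.x,np.round(r.fun,1)
E
python3 - <<'E'
from h import *
import pickle
p=pickle.load(open('top0.pkl','rb'))
# image TL = +x,+y
q=lambda L,ox,oy:[((x+.0)/5+ox-.4,y/5+oy-.4) for x,y in L]
sg=np.array([(1,1),(1,-1),(-1,-1),(-1,1)])
print('sockets',fit2d(sg*[96,61],q([(130,80),(370,88),(372,460),(128,458)],290,150),p,73))
print('rim',fit2d(sg*[110,75],q([(92,55),(396,62),(396,487),(88,487)],290,150),p,73))
print('chip',fit2d(sg*[136,89],q([(55,42),(387,50),(389,553),(52,548)],290,150),p,14))
print('chip',fit2d(sg[2:]*[136,89],q([(389,553),(52,548)],290,150),p,14))
print('parts',fit2d(sg*[107,75],q([(35,118),(322,38),(437,440),(145,525)],108,150),p,70))
b=fit2d(np.array([(1,1),(-1,1)])*[30,22.5],q([(110,240),(142,352)],108,150),p,56);print(b)
print('key/brush',atz(p,(233,257),5),atz(p,(140,250),10))
for k in ['brush','chuck_key']:
    m=p['m_'+k][0]['pixels'];r,c=np.nonzero(m);print(k,atz(p,(r.min(),c.min()),10),atz(p,(r.max(),c.max()),10))
E
```

```text
sockets (array([ 5.56488796e+02, -2.22534755e+02, -1.92573329e-02]), array([ 0. , -0.1, -0.2, -0.5,  0.1,  0.7,  0. , -0.1]))
rim (array([ 5.56161978e+02, -2.18936045e+02, -1.91492054e-02]), array([ 0.8, -0.5, -1.3, -0.4, -0.4,  1.3,  1. , -0.3]))
chip (array([ 5.49783937e+02, -2.18927824e+02, -1.85793963e-02]), array([-0.1, -0.8, -0.2, -0.7,  0.6,  1.1, -0.3,  0.3]))
chip (array([ 5.51608755e+02, -2.17206608e+02, -7.68211655e-03]), array([ 0.4, -0. , -0.4,  0. ]))
parts (array([5.49746611e+02, 2.42507474e+02, 2.94450610e-01]), array([-0.3, -0.1,  0.3, -0.5,  0.3, -0. , -0.3,  0.6]))
(array([5.48617092e+02, 2.78094932e+02, 3.08849401e-01]), array([-0. , -0.1,  0. ,  0.1]))
key/brush [484.21535479 -16.26941501   5.        ] [734.58326207   3.43670496  10.        ]
brush [817.80057418  22.84168137  10.        ] [614.52461158 -18.46444547  10.        ]
chuck_key [ 5.34048751e+02 -9.98768085e-02  1.00000000e+01] [444.90229671 -42.44342515  10.        ]
```

```bash
python3 - <<'E'
from h import *
p=ctrl.read_camera('wrist'); save(p,'w0'); print(p['fx'],p['T_tool_cam'],p['dist_coeffs'])
E
```

```text
295.1748251538833 [[ 9.99999968e-01 -1.99873105e-04  1.53133280e-04 -8.19882175e-01]
 [ 1.50875889e-04  9.62554167e-01  2.71089382e-01 -7.90259698e+01]
 [-2.01582554e-04 -2.71089350e-01  9.62554167e-01 -8.06224753e+01]
 [ 0.00000000e+00  0.00000000e+00  0.00000000e+00  1.00000000e+00]] [-0.03517539  0.          0.          0.          0.        ]
```

View pics/w0.png

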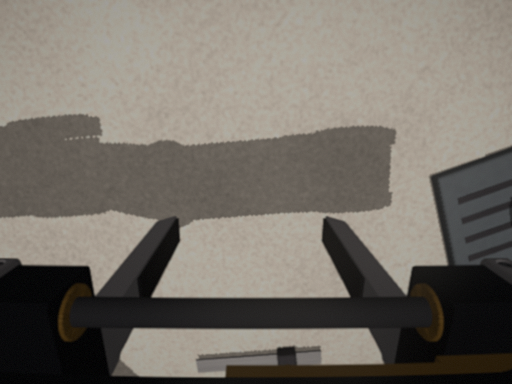

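Emit:
{"api": "servo_tool", "payload": {
  "targets": [36,-48,14,0,0,0.02,100,36,-48,14,0,0,0.02,100,36,-48,14,0,0,0.02,100,36,-48,14,0,0,0.02,100,36,-48,14,0,0,0.02,100,36,-48,14,0,0,0.02,100,36,-48,14,0,0,0.02,100,36,-48,14,0,0,0.02,100,36,-48,14,0,0,0.02,100,9.5,-52.5,0,0,0,0.02,100,9.5,-52.5,0,0,0,0.02,100,9.5,-52.5,0,0,0,0.02,100]
}}

```text
time: 2.35
tool_pos: [592.8, 39.5, 428.9]
ee_rot: [0.749, 0.662, 0.0, 0.0]
contact_force: [1.1, 0.8, -0.1]
finger_gap: 93.7
```

Emit:
{"api": "servo_tool", "payload": {
  "targets": [9.5,-52.5,0,0,0,0.02,100,9.5,-52.5,0,0,0,0.02,100,9.5,-52.5,0,0,0,0.02,100,9.5,-52.5,0,0,0,0.02,100,9.5,-52.5,0,0,0,0.025,100,0,0,0,0,0,0,100,0,0,0,0,0,0,100,0,0,0,0,0,0,100]
}}

```text
time: 3.35
tool_pos: [640.4, -219.8, 428.7]
ee_rot: [0.713, 0.701, 0.0, -0.0]
contact_force: [0.3, -0.2, 0.7]
finger_gap: 94.1
```

```bash
cat >> h.py <<'E'
from scipy.spatial.transform import Rotation as R
def toolT(s):
    T=np.eye(4);T[:3,:3]=R.from_quat(s['ee_rot']).as_matrix();T[:3,3]=s['tool_pos'];return T
def wrist(name):
    import pickle
    s=ctrl.read_state(); p=ctrl.read_camera('wrist'); save(p,name)
    p['world_from_camera']=toolT(s)@np.array(p['T_tool_cam']); p['state']=s
    pickle.dump(p,open(name+'.pkl','wb')); return s,p
def show(s):
    M=R.from_quat(s['ee_rot']).as_matrix()
    print('t',round(s['time'],2),'pos',np.round(s['tool_pos'],1),'yawx',round(np.arctan2(M[1,0],M[0,0]),4),'z',np.round(M[:,2],4),'F',np.round(s['contact_force'],2),'M',np.round(s['moment'],3),'gap',round(s['finger_gap'],2),'q',np.round(s['q'],2))
E
python3 - <<'E'
from h import *
s,p=wrist('w1'); show(s)
i=p['pixels'][:,:,::-1]
cv2.imwrite('pics/w1z.png',cv2.convertScaleAbs(cv2.resize(i[0:250,130:400],None,fx=2.4,fy=2.4,interpolation=cv2.INTER_CUBIC),alpha=1.8))
E
```

```text
t 3.35 pos [ 640.4 -219.8  428.7] yawx 1.5537 z [ 1.e-04  6.e-04 -1.e+00] F [ 0.27 -0.2   0.68] M [ 0.026  0.009 -0.058] gap 94.08 q [-0.12  0.38  0.51  1.46 -0.19  1.35  1.95]
```

View pics/w1z.png

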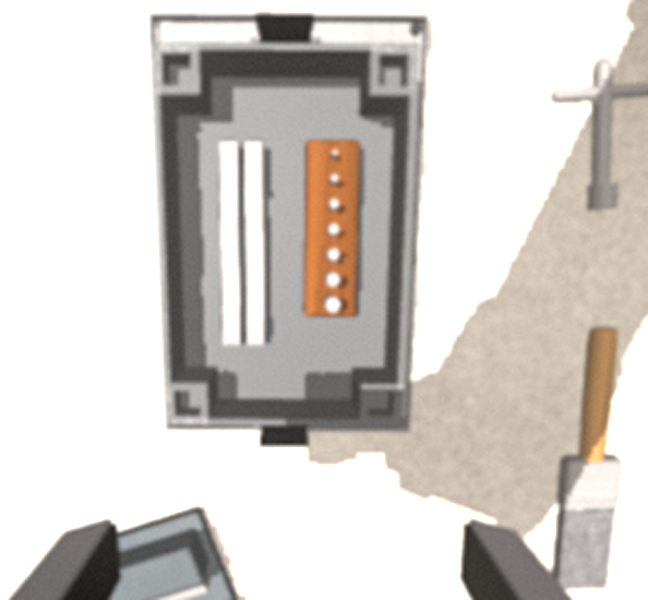

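```bash
python3 - <<'E'
from h import *
import pickle
p=pickle.load(open('w1.pkl','rb'));i=p['pixels'][:,:,::-1]
def crop(u,v,w=15):
    c=cv2.resize(i[v-w:v+w,u-w:u+w],(300,300),interpolation=cv2.INTER_NEAREST); c=cv2.convertScaleAbs(c,alpha=2)
    for k in range(0,300,50): cv2.putText(c,str(u-w+k//10),(k,10),0,.35,(0,0,255)); cv2.putText(c,str(v-w+k//10),(0,k+10),0,.35,(0,0,255)); cv2.line(c,(k,0),(k,300),(0,0,255),1) ; cv2.line(c,(0,k),(300,k),(0,0,255),1)
    return c
a=np.vstack([np.hstack([crop(206,29),crop(293,29)]),np.hstack([crop(208,168),crop(289,168)])])
cv2.imwrite('pics/w1s.png',a)
E
```

```text
(no output)
```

View pics/w1s.png

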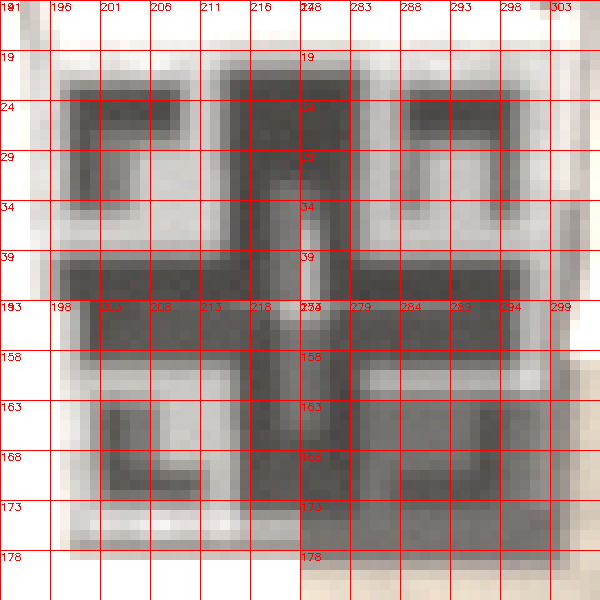

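```bash
cat >> h.py <<'E'
def fitedges(p,obs,T=None):
    """obs: list of (objpoint xyz in obj frame (yaw-only, level, given z world), 'u'/'v', value)"""
    O=np.array([o[0] for o in obs],float); ax=np.array([0 if o[1]=='u' else 1 for o in obs]); val=np.array([o[2] for o in obs])
    def f(v):
        c,s=np.cos(v[2]),np.sin(v[2])
        P=np.c_[v[0]+c*O[:,0]-s*O[:,1], v[1]+s*O[:,0]+c*O[:,1], O[:,2]]
        return proj(p,P,T)[np.arange(len(O)),ax]-val
    r=least_squares(f,[556,-222,-.019]); return r.x,np.round(r.fun,2)
E
python3 - <<'E'
from h import *
import pickle
p=pickle.load(open('w1.pkl','rb'))
h=8;z=73;o=[]
# image left = -y world, image top = -x
def hole(sx,sy,l,r,t,b):
    cx,cy=96*sx,61*sy
    for pt,a,v in [((cx,cy-h,z),'u',l),((cx,cy+h,z),'u',r),((cx-h,cy,z),'v',t),((cx+h,cy,z),'v',b)]:
        if v: o.append((pt,a,v-.5))
hole(-1,-1,198,209.1,22.3,None)
hole(-1,1,288.9,300,22.7,None)
hole(1,-1,203.3,213.1,163.1,173.2)
hole(1,1,283.8,293.8,163.2,173.2)
x,f=fitedges(p,o);print(x,f)
# rim outer
c,s=np.cos(x[2]),np.sin(x[2])
def pp(X,Y,Z): return proj(p,[x[0]+c*X-s*Y,x[1]+s*X+c*Y,Z])[0]+.5
for sx in(-1,1):
  for sy in(-1,1): print('hole',[pp(96*sx+a,61*sy+b,73).round(1).tolist() for a,b in[(-8,-8),(8,8)]],'rim',pp(110*sx,75*sy,73).round(1))
# chip
im=cv2.convertScaleAbs(cv2.resize(p['pixels'][0:200,180:330,::-1].copy(),None,fx=4,fy=4,interpolation=cv2.INTER_NEAREST),alpha=1.5)
for sx in(-1,1):
  for sy in(-1,1):
    for a,b,zz in [(96*sx-8,61*sy-8,73),(96*sx-8,61*sy+8,73),(96*sx+8,61*sy-8,73),(96*sx+8,61*sy+8,73),(110*sx,75*sy,73)]:
      u,v=pp(a,b,zz); cv2.circle(im,(int((u-180)*4),int(v*4)),2,(0,0,255),-1)
cv2.imwrite('pics/w1o.png',im[:,:])
E
```

```text
[ 5.57155131e+02 -2.21952270e+02 -2.20575969e-02] [-0.29  0.48 -0.29 -0.57  0.19 -0.22 -0.47  0.32 -0.14  0.16 -0.11  0.48
  0.13  0.52]
hole [[197.5, 22.0], [209.7, 34.9]] rim [192.8  17.1]
hole [[288.5, 22.4], [299.9, 35.5]] rim [305.1  17.7]
hole [[202.6, 162.9], [213.6, 173.4]] rim [199.2 177.2]
hole [[283.9, 163.3], [294.0, 173.7]] rim [297.8 177.6]
```

View pics/w1o.png

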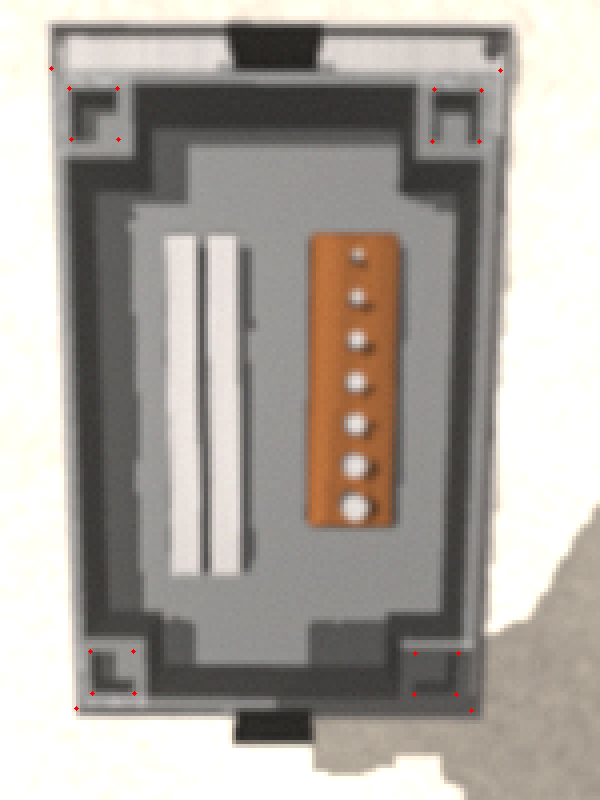

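Emit:
{"api": "servo_tool", "payload": {
  "targets": [-1.5,60.5,0,0,0,0.039,100,-1.5,60.5,0,0,0,0.039,100,-1.5,60.5,0,0,0,0.039,100,-1.5,60.5,0,0,0,0.039,100,-1.5,60.5,0,0,0,0.039,100,-1.5,60.5,0,0,0,0.039,100,-1.5,60.5,0,0,0,0.039,100,-1.5,60.5,0,0,0,0.039,100,0,0,0,0,0,0,100,0,0,0,0,0,0,100,0,0,0,0,0,0,100]
}}

```text
time: 4.78
tool_pos: [628.4, 261.5, 429.0]
ee_rot: [0.597, 0.802, 0.0, 0.0]
contact_force: [-0.7, 0.3, 0.1]
finger_gap: 93.9
```

```bash

python3 - <<'E'
from h import *
s,p=wrist('w2'); show(s)
i=p['pixels'][:,:,::-1]
cv2.imwrite('pics/w2z.png',cv2.convertScaleAbs(cv2.resize(i[0:240,130:400],None,fx=2.9,fy=2.5,interpolation=cv2.INTER_CUBIC),alpha=1.8))
E
```

```text
t 4.78 pos [628.4 261.5 429. ] yawx 1.8623 z [ 5.e-04 -1.e-04 -1.e+00] F [-0.7   0.33  0.06] M [0.01  0.07  0.028] gap 93.91 q [-0.69  0.37  0.28  1.44 -0.1   1.35  1.46]
```

View pics/w2z.png

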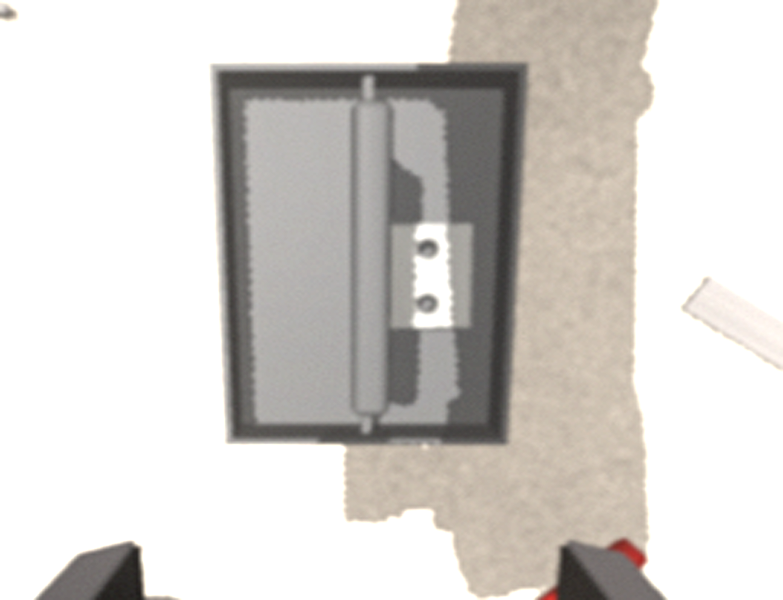

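```bash

python3 - <<'E'
from h import *
import pickle
p=pickle.load(open('w2.pkl','rb'))
q=lambda L:[(x/2.9+130-.5,y/2.5-.5) for x,y in L]
sg=np.array([(-1,-1),(-1,1),(1,1),(1,-1)])
x,f=fit2d(sg*[107,75],q([(212,66),(527,65),(508,441),(229,442)]),p,70);print(x,f)
y,f=fit2d(sg*[72,8],q([(354,100),(392,100),(387,413),(351,413)]),p,155);print(y,f)
b,f=fit2d(sg*[30,22.5],q([(392,224),(472,224),(471,328),(389,328)]),p,56);print(b,f)
d=b[:2]-x[:2];c,s=np.cos(x[2]),np.sin(x[2]);print('block',c*d[0]+s*d[1],-s*d[0]+c*d[1])
E
```

```text
[5.51322344e+02 2.47214784e+02 2.94792754e-01] [-1.1 -1.4  1.1 -1.3  0.8  1.8 -0.7  1.7]
[5.51116637e+02 2.46109615e+02 2.86086076e-01] [-0.7 -1.4  0.7 -1.3  0.3  1.7 -0.3  1.6]
[5.48433727e+02 2.79935943e+02 2.95577362e-01] [-1.5  0.1  1.6  0.1  0.6 -0.1 -0.7 -0. ]
block 6.742847179727981 32.148909252613784
```

```bash

python3 - <<'E'
from h import *
import pickle
p=pickle.load(open('w2.pkl','rb'))
im=cv2.convertScaleAbs(cv2.resize(p['pixels'][10:195,190:325,::-1].copy(),None,fx=4,fy=3.2,interpolation=cv2.INTER_NEAREST),alpha=1.8)
x=[551.3,246.5,.2915];c,s=np.cos(x[2]),np.sin(x[2])
for sx in(-1,1):
  for sy in(-1,1):
    for a,b,zz,col in [(107*sx,75*sy,70,(0,0,255)),(103*sx,71*sy,26,(0,255,0)),(72*sx,8*sy,155,(255,0,0)),(72*sx,8*sy,133,(255,255,0))]:
      u,v=proj(p,[x[0]+c*a-s*b,x[1]+s*a+c*b,zz])[0]+.5; cv2.circle(im,(int((u-190)*4),int((v-10)*3.2)),2,col,-1)
cv2.imwrite('pics/w2o.png',im)
E
```

```text
(no output)
```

View pics/w2o.png

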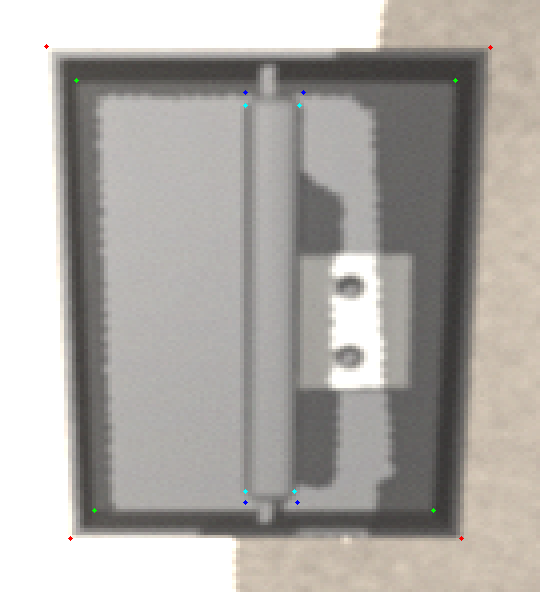

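Emit:
{"api": "servo_tool", "payload": {
  "targets": [-18.5,-3.5,-45,0,0,0,100,-18.5,-3.5,-45,0,0,0,100,-18.5,-3.5,-45,0,0,0,100,-18.5,-3.5,-45,0,0,0,100,0,0,-17,0,0,0,60,0,0,-10,0,0,0,50,0,0,0,0,0,0,40,0,0,0,0,0,0,40],
  "force": 45
}}

```text
time: 5.82
tool_pos: [555.1, 249.0, 222.8]
ee_rot: [0.596, 0.803, 0.001, 0.0]
contact_force: [-0.4, 0.2, -0.3]
finger_gap: 57.4
```

```bash

python3 - <<'E'
from h import *
s,p=wrist('w3'); show(s)
E
```

```text
t 5.83 pos [555.1 249.  222.8] yawx 1.8635 z [ 1.5e-03  8.0e-04 -1.0e+00] F [-0.42  0.2  -0.32] M [0.087 0.018 0.037] gap 57.36 q [-0.71  0.41  0.24  1.85 -0.12  0.9   1.44]
```

View pics/w3.png

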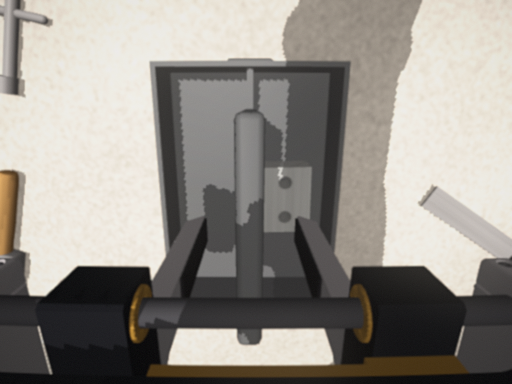

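Emit:
{"api": "servo_tool", "payload": {
  "targets": [0.4,-1.4,0,0,0,0,25,0,0,0,0,0,0,0,0,0,0,0,0,0,0,0,0,0,0,0,0,0,0,0,0,0,0,0,0,0,0,0,0,0,0,0],
  "force": 50
}}

```text
time: 6.62
tool_pos: [554.5, 247.5, 221.6]
ee_rot: [0.596, 0.803, -0.0, -0.0]
contact_force: [-0.8, 2.0, -1.7]
finger_gap: 15.7
```

```bash

python3 - <<'E'
from h import *
s,p=wrist('w4'); show(s)
E
```

```text
t 6.62 pos [554.5 247.5 221.6] yawx 1.8641 z [-1.e-04  0.e+00 -1.e+00] F [-0.81  1.97 -1.66] M [ 0.309  0.102 -0.028] gap 15.67 q [-0.71  0.41  0.24  1.85 -0.12  0.9   1.45]
```

View pics/w4.png

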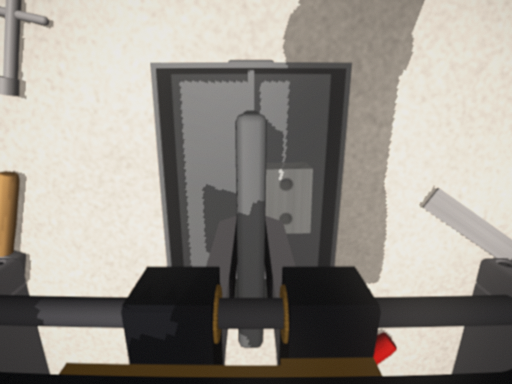

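Emit:
{"api": "servo_tool", "payload": {
  "targets": [0,0,5,0,0,0,0,0,0,10,0,0,0,0,0,0,20,0,0,0,0,0,0,30,0,0,0,0,0,0,30,0,0,0,0,0,0,25,0,0,0,0,0,0,15,0,0,0,0,0,0,5,0,0,0,0,0,0,0,0,0,0,0,0,0,0,0,0,0,0,0,0,0,0,0,0,0],
  "force": 50
}}

```text
time: 8.05
tool_pos: [554.4, 247.3, 361.0]
ee_rot: [0.596, 0.803, -0.001, -0.0]
contact_force: [-0.7, 0.5, -6.6]
finger_gap: 15.6
```

```bash

python3 - <<'E'
from h import *
s,p=wrist('w5'); show(s)
p=ctrl.read_camera('side');save(p,'s5')
E
```

```text
t 8.05 pos [554.4 247.3 361. ] yawx 1.864 z [-9.e-04 -7.e-04 -1.e+00] F [-0.68  0.54 -6.65] M [-0.044  0.024  0.014] gap 15.58 q [-0.74  0.27  0.26  1.71 -0.08  1.17  1.41]
```

View pics/w5.png

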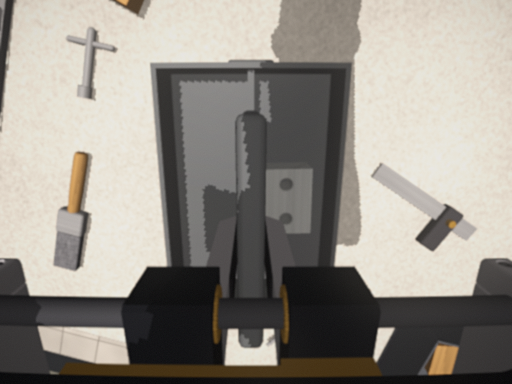

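View pics/s5.png

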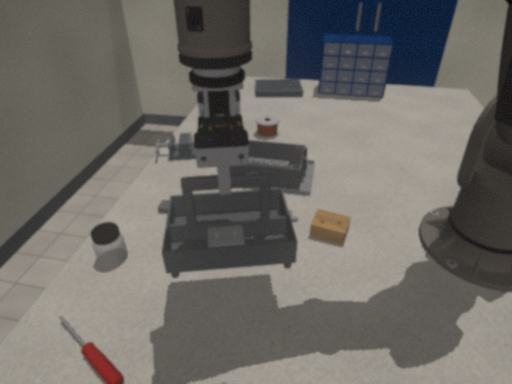

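```bash

python3 - <<'E'
from h import *
import pickle
p=pickle.load(open('w5.pkl','rb')); i=p['pixels'][:,:,::-1]
a=cv2.convertScaleAbs(cv2.resize(i[55:135,140:365],None,fx=3.5,fy=3.5,interpolation=cv2.INTER_NEAREST),alpha=2)
T=p['T_tool_cam']
# tray in tool: tray x -> tool y, tray y -> tool x, z=222-h
def P(X,Y,h,dx=0,dy=-3.4): return [Y+dx, X+dy, 221.6-h]
for X,Y,h,c in [(-107,-75,70,0),(-107,75,70,0),(-72,-8,155,1),(-72,8,155,1),(-72,0,155,1),(-72,-8,133,2),(-72,8,133,2),(-103,-71,26,2),(-103,71,26,2),(-114,-20,32,1),(-114,20,32,1)]:
    u,v=proj(p,P(X,Y,h),T)[0]+.5; print(X,Y,h,round(u,1),round(v,1)); cv2.circle(a,(int((u-140)*3.5),int((v-55)*3.5)),2,[(0,0,255),(255,0,0),(0,255,0)][c],-1)
cv2.imwrite('pics/w5o.png',a)
E
```

```text
-107 -75 70 149.9 62.2
-107 75 70 353.5 62.2
-72 -8 155 235.7 113.9
-72 8 155 268.7 113.9
-72 0 155 252.2 113.9
-72 -8 133 237.6 112.8
-72 8 133 266.4 112.8
-103 -71 26 171.2 73.9
-103 71 26 332.0 73.9
-114 -20 32 228.1 59.3
-114 20 32 275.1 59.3
```

View pics/w5o.png

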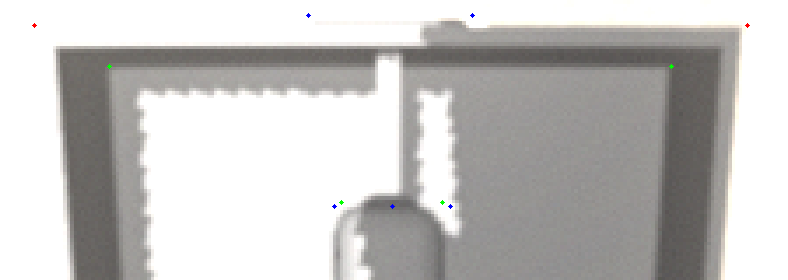

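Emit:
{"api": "servo_tool", "payload": {
  "targets": [0.6,-25,0,0,0,-0.02,0,0.6,-45,0,0,0,-0.035,0,0.6,-55,0,0,0,-0.035,0,0.6,-55,0,0,0,-0.035,0,0.6,-55,0,0,0,-0.035,0,0.6,-55,0,0,0,-0.035,0,0.6,-55,0,0,0,-0.035,0,0.6,-55,0,0,0,-0.035,0,0.6,-45,0,0,0,-0.03,0,0.6,-23.7,0,0,0,-0.019,0,0,0,-10,0,0,0,0,0,0,-20,0,0,0,0]
}}

```text
time: 9.65
tool_pos: [560.8, -220.8, 331.4]
ee_rot: [0.714, 0.7, 0.001, 0.0]
contact_force: [-0.1, -0.2, -8.0]
finger_gap: 15.6
```

Emit:
{"api": "servo_tool", "payload": {
  "targets": [0,0,-10,0,0,0,0,0,0,0,0,0,0,0,0,0,0,0,0,0,0,0,0,0,0,0,0,0]
}}

```text
time: 10.15
tool_pos: [560.9, -221.3, 322.3]
ee_rot: [0.714, 0.7, 0.0, 0.0]
contact_force: [0.2, 0.7, -7.1]
finger_gap: 15.6
```

```bash

python3 - <<'E'
from h import *
import pickle
s,p=wrist('w6'); show(s)
for n in['side','top']:
    p=ctrl.read_camera(n);save(p,n+'6');pickle.dump(p,open(n+'6.pkl','wb'))
s=ctrl.read_state();show(s)
i=cv2.imread('pics/side6.png')[70:230,160:400];cv2.imwrite('pics/side6z.png',cv2.convertScaleAbs(cv2.resize(i,None,fx=3.3,fy=3.3,interpolation=cv2.INTER_CUBIC),alpha=1.8))
i=cv2.imread('pics/top6.png')[130:290,260:420];cv2.imwrite('pics/top6z.png',cv2.convertScaleAbs(cv2.resize(i,None,fx=3.6,fy=3.6,interpolation=cv2.INTER_CUBIC),alpha=1.8))
E
```

```text
t 10.15 pos [ 560.9 -221.3  322.3] yawx 1.5502 z [ 1.e-03 -2.e-04 -1.e+00] F [ 0.2   0.69 -7.12] M [-0.072  0.042  0.01 ] gap 15.61 q [-0.17  0.32  0.55  1.78 -0.19  1.1   2.  ]
t 10.3 pos [ 560.7 -221.3  322. ] yawx 1.55 z [ 5.e-04 -1.e-04 -1.e+00] F [-0.44  0.09 -6.2 ] M [-0.013  0.027  0.015] gap 15.51 q [-0.17  0.32  0.55  1.78 -0.19  1.1   2.  ]
```

View pics/side6z.png

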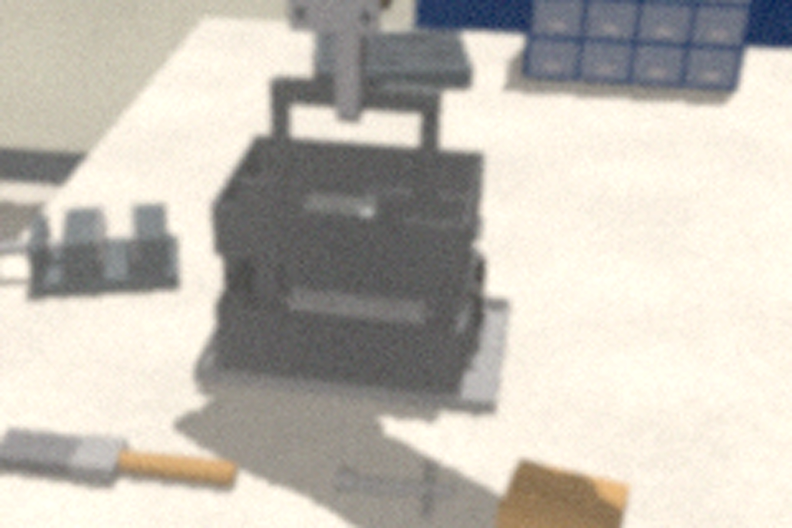

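View pics/w6.png

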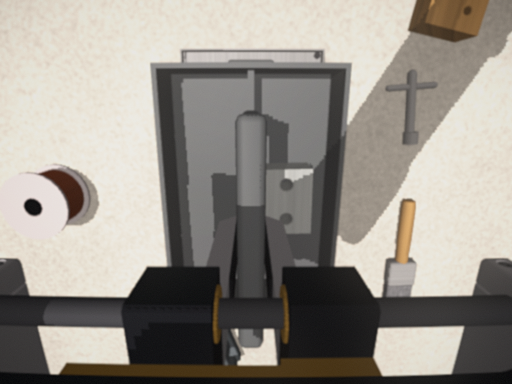

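View pics/top6z.png

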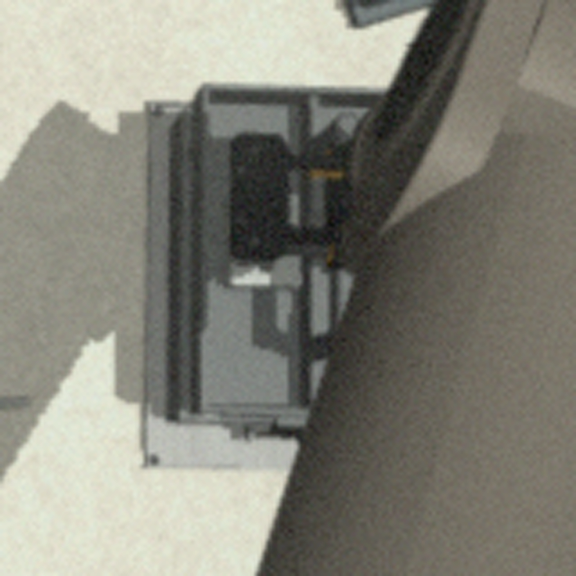

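Emit:
{"api": "servo_tool", "payload": {
  "targets": [0,0,-10,0,0,0,0,0,0,-7,0,0,0,0,0,0,-5,0,0,0,0,0,0,-2,0,0,0,0,0,0,-1,0,0,0,0,0,0,-1,0,0,0,0,0,0,-1,0,0,0,0,0,0,0,0,0,0,0]
}}

```text
time: 11.3
tool_pos: [560.6, -221.3, 294.7]
ee_rot: [0.714, 0.7, 0.0, 0.0]
contact_force: [0.9, 0.2, -7.0]
finger_gap: 15.5
```

```bash

python3 - <<'E'
from h import *
s=ctrl.read_state(); show(s)
E
```

```text
t 11.3 pos [ 560.6 -221.3  294.7] yawx 1.5499 z [ 1.e-04 -0.e+00 -1.e+00] F [ 0.94  0.23 -7.04] M [-0.056  0.004 -0.027] gap 15.52 q [-0.16  0.35  0.54  1.81 -0.2   1.04  2.01]
```

Emit:
{"api": "servo_tool", "payload": {
  "targets": [0,0,-1,0,0,0,0,0,0,-1,0,0,0,0,0,0,0,0,0,0,0]
}}

```text
time: 11.68
tool_pos: [560.6, -221.3, 292.6]
ee_rot: [0.714, 0.7, -0.0, -0.0]
contact_force: [-0.2, 0.6, -8.2]
finger_gap: 15.7
```

```bash

python3 - <<'E'
from h import *
s=ctrl.read_state(); show(s)
E
```

```text
t 11.68 pos [ 560.6 -221.3  292.6] yawx 1.55 z [-1.e-04 -1.e-04 -1.e+00] F [-0.19  0.62 -8.21] M [-0.05  -0.05   0.007] gap 15.65 q [-0.15  0.35  0.54  1.81 -0.21  1.04  2.01]
```

Emit:
{"api": "servo_tool", "payload": {
  "targets": [0,0,-1,0,0,0,0,0,0,-1,0,0,0,0,0,0,0,0,0,0,0]
}}

```text
time: 12.05
tool_pos: [560.6, -221.3, 290.5]
ee_rot: [0.714, 0.7, -0.0, -0.0]
contact_force: [-0.6, 1.0, -7.5]
finger_gap: 15.4
```

```bash

python3 - <<'E'
from h import *
s=ctrl.read_state(); show(s)
E
```

```text
t 12.05 pos [ 560.6 -221.3  290.5] yawx 1.55 z [-2.e-04 -0.e+00 -1.e+00] F [-0.63  1.01 -7.52] M [-0.063 -0.029 -0.024] gap 15.35 q [-0.15  0.35  0.54  1.81 -0.21  1.04  2.01]
```

Emit:
{"api": "servo_tool", "payload": {
  "targets": [0,0,-1,0,0,0,0,0,0,-1,0,0,0,0,0,0,-1,0,0,0,0,0,0,0,0,0,0,0]
}}

```text
time: 12.55
tool_pos: [560.5, -221.3, 287.6]
ee_rot: [0.714, 0.7, -0.0, -0.0]
contact_force: [-0.2, 0.7, -7.3]
finger_gap: 15.4
```

```bash

python3 - <<'E'
from h import *
s=ctrl.read_state(); show(s)
p=ctrl.read_camera('side');save(p,'side7')
i=cv2.imread('pics/side7.png')[70:230,160:400];cv2.imwrite('pics/side7z.png',cv2.convertScaleAbs(cv2.resize(i,None,fx=3.3,fy=3.3,interpolation=cv2.INTER_CUBIC),alpha=1.8))
E
```

```text
t 12.55 pos [ 560.5 -221.3  287.6] yawx 1.55 z [-2.e-04 -0.e+00 -1.e+00] F [-0.23  0.71 -7.3 ] M [-0.044 -0.053 -0.028] gap 15.44 q [-0.15  0.36  0.54  1.81 -0.21  1.03  2.01]
```

View pics/side7z.png

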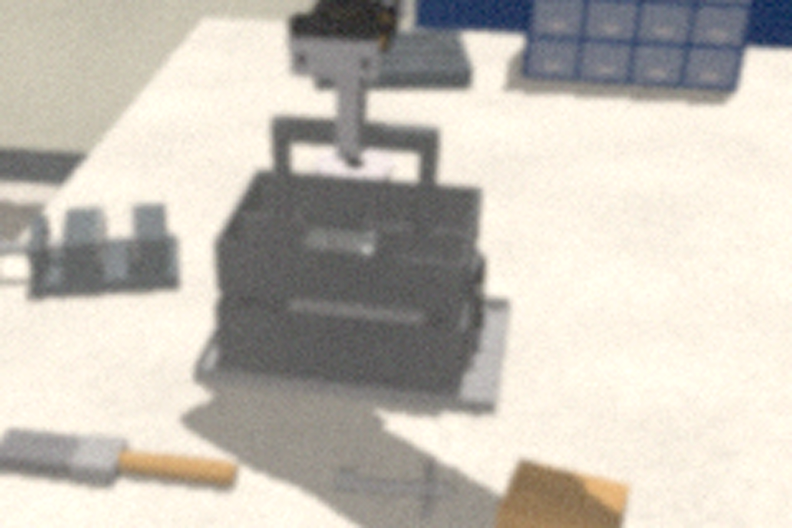

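Emit:
{"api": "servo_tool", "payload": {
  "targets": [0,0,-1,0,0,0,0,0,0,-1,0,0,0,0,0,0,-1,0,0,0,0,0,0,0,0,0,0,0]
}}

```text
time: 13.1
tool_pos: [560.6, -221.3, 284.6]
ee_rot: [0.714, 0.7, -0.0, -0.0]
contact_force: [0.2, -0.1, -6.7]
finger_gap: 15.6
```

Emit:
{"api": "servo_tool", "payload": {
  "targets": [0,0,-1,0,0,0,0,0,0,-1,0,0,0,0,0,0,0,0,0,0,0]
}}

```text
time: 13.48
tool_pos: [560.7, -221.4, 282.9]
ee_rot: [0.714, 0.7, 0.0, 0.0]
contact_force: [-0.8, 0.4, -1.0]
finger_gap: 15.7
```

```bash

python3 - <<'E'
from h import *
s=ctrl.read_state(); show(s)
E
```

```text
t 13.47 pos [ 560.7 -221.4  282.9] yawx 1.5499 z [ 5.e-04 -2.e-04 -1.e+00] F [-0.82  0.36 -0.99] M [-0.047  0.059 -0.019] gap 15.67 q [-0.15  0.36  0.53  1.82 -0.21  1.02  2.02]
```

Emit:
{"api": "servo_tool", "payload": {
  "targets": [0,0,-1,0,0,0,0,0,0,-1,0,0,0,0,0,0,0,0,0,0,0]
}}

```text
time: 13.85
tool_pos: [560.7, -221.5, 281.0]
ee_rot: [0.715, 0.7, 0.0, 0.0]
contact_force: [-2.3, -0.1, 4.8]
finger_gap: 15.8
```

Emit:
{"api": "servo_tool", "payload": {
  "targets": [0,0,-1,0,0,0,0,0,0,-1,0,0,0,0,0,0,0,0,0,0,0]
}}

```text
time: 14.22
tool_pos: [560.5, -221.4, 278.6]
ee_rot: [0.714, 0.7, -0.0, 0.0]
contact_force: [-0.8, -1.3, -1.5]
finger_gap: 15.7
```

```bash

python3 - <<'E'
from h import *
s=ctrl.read_state(); show(s)
E
```

```text
t 14.22 pos [ 560.5 -221.4  278.6] yawx 1.5498 z [-1.e-04 -1.e-04 -1.e+00] F [-0.83 -1.32 -1.46] M [-0.248  0.07   0.037] gap 15.74 q [-0.15  0.37  0.53  1.82 -0.22  1.01  2.02]
```

Emit:
{"api": "servo_tool", "payload": {
  "targets": [0,0,-1,0,0,0,0,0,0,-1,0,0,0,0,0,0,0,0,0,0,0]
}}

```text
time: 14.6
tool_pos: [560.4, -221.2, 276.1]
ee_rot: [0.714, 0.7, -0.0, -0.0]
contact_force: [1.0, -0.6, -7.6]
finger_gap: 15.5
```

Emit:
{"api": "servo_tool", "payload": {
  "targets": [0,0,-1,0,0,0,0,0,0,-1,0,0,0,0,0,0,0,0,0,0,0]
}}

```text
time: 14.98
tool_pos: [560.4, -221.2, 274.3]
ee_rot: [0.714, 0.7, -0.0, -0.0]
contact_force: [1.0, -0.1, -10.0]
finger_gap: 15.8
```

Emit:
{"api": "servo_tool", "payload": {
  "targets": [0,0,-1,0,0,0,0,0,0,0,0,0,0,0]
}}

```text
time: 15.22
tool_pos: [560.5, -221.3, 273.5]
ee_rot: [0.714, 0.7, -0.0, -0.0]
contact_force: [-0.9, -0.1, -9.9]
finger_gap: 15.5
```

```bash

python3 - <<'E'
from h import *
s=ctrl.read_state(); show(s)
E
```

```text
t 15.22 pos [ 560.5 -221.3  273.5] yawx 1.5499 z [-2.e-04  0.e+00 -1.e+00] F [-0.91 -0.11 -9.85] M [-0.013 -0.006 -0.011] gap 15.52 q [-0.15  0.37  0.53  1.83 -0.22  1.    2.02]
```

Emit:
{"api": "servo_tool", "payload": {
  "targets": [0,0,-0.5,0,0,0,0,0,0,-0.5,0,0,0,0,0,0,0,0,0,0,0]
}}

```text
time: 15.6
tool_pos: [560.6, -221.4, 272.7]
ee_rot: [0.714, 0.7, -0.0, 0.0]
contact_force: [-0.3, 0.2, -7.5]
finger_gap: 15.7
```

Emit:
{"api": "servo_tool", "payload": {
  "targets": [0,0,-0.5,0,0,0,0,0,0,-0.5,0,0,0,0,0,0,0,0,0,0,0]
}}

```text
time: 15.98
tool_pos: [560.8, -221.5, 272.2]
ee_rot: [0.714, 0.7, 0.0, 0.0]
contact_force: [-2.5, 0.3, 4.1]
finger_gap: 15.7
```

```bash

python3 - <<'E'
from h import *
s=ctrl.read_state(); show(s)
E
```

```text
t 15.97 pos [ 560.8 -221.5  272.2] yawx 1.5499 z [ 8.e-04 -1.e-04 -1.e+00] F [-2.48  0.33  4.1 ] M [0.124 0.48  0.012] gap 15.7 q [-0.15  0.37  0.53  1.83 -0.22  1.    2.02]
```

Emit:
{"api": "servo_tool", "payload": {
  "targets": [0,0,-0.5,0,0,0,0,0,0,-0.5,0,0,0,0,0,0,0,0,0,0,0]
}}

```text
time: 16.35
tool_pos: [561.0, -221.6, 272.0]
ee_rot: [0.714, 0.7, 0.001, 0.001]
contact_force: [-4.6, 2.4, 17.2]
finger_gap: 16.0
```

```bash

python3 - <<'E'
from h import *
s=ctrl.read_state(); show(s)
E
```

```text
t 16.35 pos [ 561.  -221.6  272. ] yawx 1.5498 z [ 0.0018 -0.     -1.    ] F [-4.61  2.44 17.19] M [0.485 1.293 0.036] gap 16.04 q [-0.15  0.37  0.53  1.83 -0.22  1.    2.02]
```

Emit:
{"api": "servo_tool", "payload": {
  "targets": [0,0,0.6,0,0,0,0,0,0,0.5,0,0,0,0,0,0,0,0,0,0,0]
}}

```text
time: 16.73
tool_pos: [560.8, -221.4, 272.2]
ee_rot: [0.714, 0.7, 0.0, 0.0]
contact_force: [-2.3, 1.3, 6.0]
finger_gap: 15.8
```

```bash

python3 - <<'E'
from h import *
s,p=wrist('w8');show(s)
p=ctrl.read_camera('side');save(p,'side8')
i=cv2.imread('pics/side8.png')[100:210,210:330];cv2.imwrite('pics/side8z.png',cv2.convertScaleAbs(cv2.resize(i,None,fx=5,fy=5,interpolation=cv2.INTER_CUBIC),alpha=2.5))
E
```

```text
t 16.73 pos [ 560.8 -221.4  272.2] yawx 1.55 z [ 7.e-04 -2.e-04 -1.e+00] F [-2.33  1.25  6.03] M [0.197 0.538 0.051] gap 15.82 q [-0.15  0.37  0.53  1.83 -0.22  1.    2.02]
```

View pics/side8z.png

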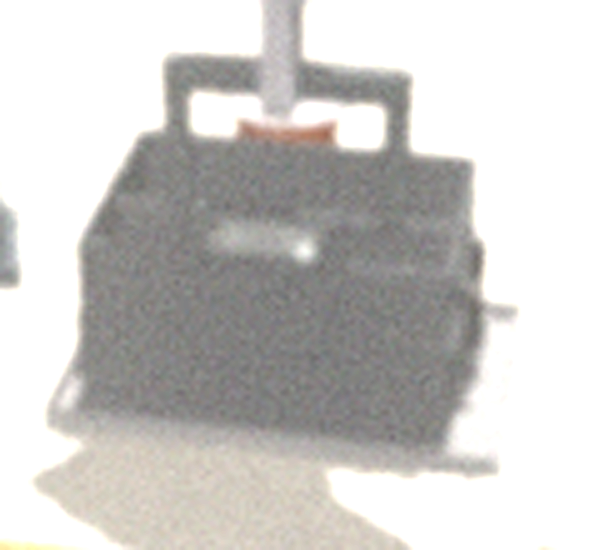

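View pics/w8.png

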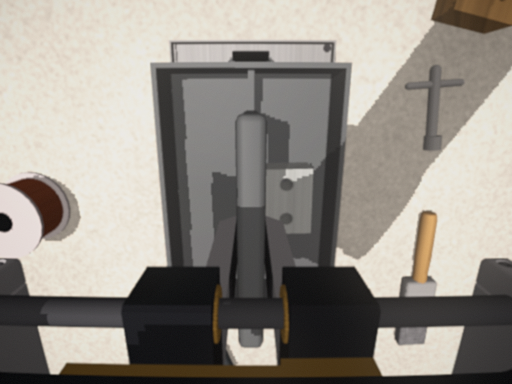

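Emit:
{"api": "servo_tool", "payload": {
  "targets": [0,0,0.4,0,0,0,0,0,0,0,0,0,0,15,0,0,0,0,0,0,40,0,0,0,0,0,0,70,0,0,0,0,0,0,80,0,0,0,0,0,0,80,0,0,10,0,0,0,80,0,0,25,0,0,0,80,0,0,40,0,0,0,80,0,0,40,0,0,0,80,0,0,20,0,0,0,80,0,0,0,0,0,0,80]
}}

```text
time: 18.32
tool_pos: [560.9, -221.6, 409.2]
ee_rot: [0.714, 0.7, 0.001, 0.001]
contact_force: [-0.2, -1.1, -0.2]
finger_gap: 75.2
```

Emit:
{"api": "servo_tool", "payload": {
  "targets": [40,0,10,0,0,0,80,40,0,10,0,0,0,80,0,0,0,0,0,0,80,0,0,0,0,0,0,80,0,0,0,0,0,0,80]
}}

```text
time: 18.95
tool_pos: [639.7, -221.6, 427.0]
ee_rot: [0.715, 0.699, -0.0, -0.0]
contact_force: [-0.1, -0.4, 1.1]
finger_gap: 75.0
```

```bash

python3 - <<'E'
from h import *
s,p=wrist('w9');show(s)
i=p['pixels'][:,:,::-1]
cv2.imwrite('pics/w9z.png',cv2.convertScaleAbs(cv2.resize(i[0:240,130:400],None,fx=2.9,fy=2.5,interpolation=cv2.INTER_CUBIC),alpha=1.5))
p=ctrl.read_camera('side');save(p,'side9')
i=cv2.imread('pics/side9.png')[100:210,210:330];cv2.imwrite('pics/side9z.png',cv2.convertScaleAbs(cv2.resize(i,None,fx=5,fy=5,interpolation=cv2.INTER_CUBIC),alpha=2.5))
E
```

```text
t 18.95 pos [ 639.7 -221.6  427. ] yawx 1.5492 z [-4.e-04  2.e-04 -1.e+00] F [-0.12 -0.39  1.12] M [0.015 0.011 0.004] gap 75.04 q [-0.16  0.39  0.56  1.46 -0.21  1.35  1.96]
```

View pics/side9z.png

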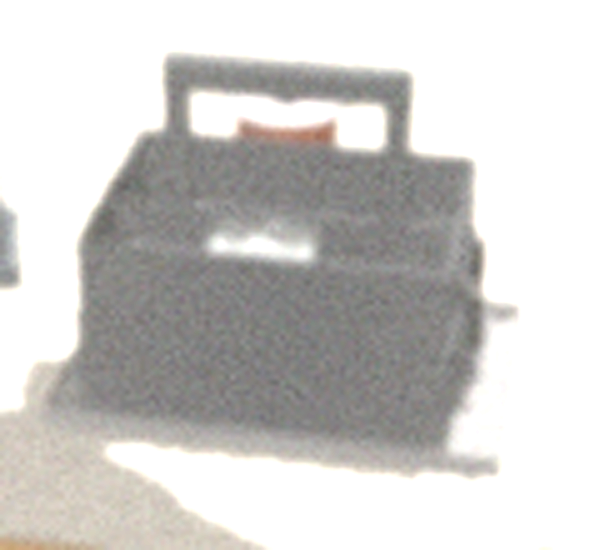

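View pics/w9z.png

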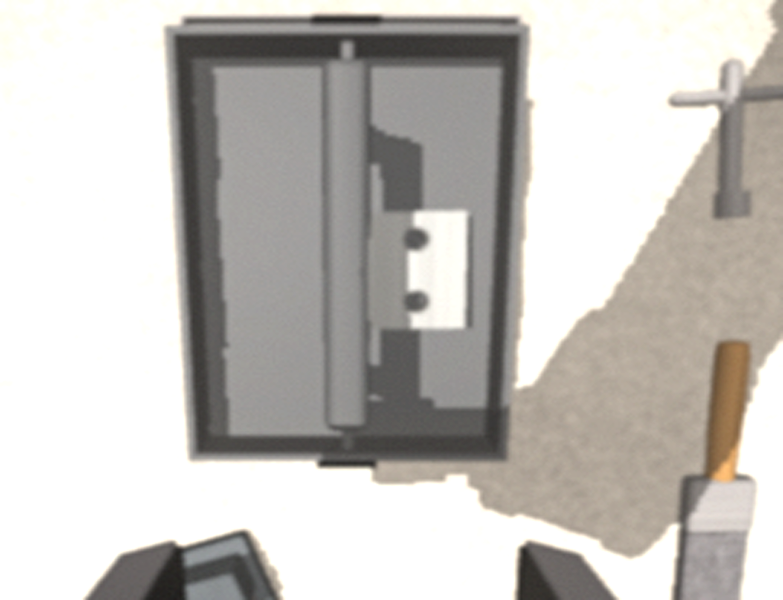

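```bash
python3 -c "
from h import *
show(ctrl.read_state()); print(ctrl.sign_off())"
```

```text
t 19.05 pos [ 639.9 -221.5  427.3] yawx 1.5495 z [ 1.e-04  2.e-04 -1.e+00] F [ 0.99 -0.06  0.3 ] M [-0.022 -0.009 -0.012] gap 75.2 q [-0.16  0.39  0.56  1.46 -0.21  1.35  1.96]
the job is handed in; nothing more can be done
None
```

The parts tray, with the block in it, is seated on the base tray and released. I handed the job in at 19 s; no verdict is reported.

- **Method:** I measured both trays with the wrist camera and gripped the bar near the load's centre with 50 N. The four lugs entered the sockets on the first descent, so no search was needed. I then pressed down in steps of 0.5 to 1 mm.
- **Forces:** The clips resisted with up to about 12 N, then drew the tray down as they snapped over. The final press was about 24 N between the trays, against the 40 N limit.
- **Last checks:**
  - The fully pressed height read 272.0 mm at the tool, against 272.6 mm expected.
  - After release, the side camera showed no gap and the tray had not moved.
  - In the wrist picture both clips lie within about 1 px of their rest position. A clip still bent outwards would show as about 2.5 px.
  - The block is still in the tray, the chuck key and the brush look unmoved, and the gripper is clear.
- **Disagreement:** Before the grasp, the top and wrist cameras disagreed by about 4 mm on the parts tray's y position, and its upper edges looked about 2% small in the wrist view. I used the wrist values, and the grasp and insertion agreed with them.

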